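# Clear the mug off the test box and hold its sprung lid open at 45 degrees

## Robot

A 6-joint arm with a two-finger parallel gripper is mounted at the origin on the work surface. World frame = base frame: x ahead of the robot, y to its left, z up, the work surface at z = 0. Lengths are in m, angles in rad, forces in N, time in s.
With the tool pointing down it reaches from about 0.35 to 0.775 m from the base axis. Payload 7.3 kg.
Tool frame: the origin (TCP) lies at the centre of the arm's flange, where the gripper is bolted on; the fingertips stand 178 mm ahead of it and the grasp point (between the pads) lies 159 mm ahead of it; z points along the fingers, y is the line along which they close (so a half turn about z gives the same grasp; the last joint's range is limited). The gripper opens to 92 mm and grips with 3 to 60 N. Pads are 19 mm wide; open, the fingers measure 130 mm over their backs; the gripper's body (75 mm by 190 mm) begins 47 mm behind the grasp point.
Start: joints at [-1.264, 0.342, 1.524, -0, 1.275, -0.146], TCP at [0.23, -0.472, 0.405] pointing down, gripper open.
Joint ranges: [-2.53, 2.53], [-0.77, 2.02], [0.04, 2.7], [-1, 4.14], [0.28, 2.66], [-3.11, 3.11]. Speed limits (rad/s): [2.57, 2.57, 3.14, 3.14, 3.14, 3.14].

## Interface

Orientations are given as [roll, pitch, yaw] about the fixed x, y, z axes, in that order (R = Rz(yaw) Ry(pitch) Rx(roll)).
In Python, from cell import telemetry, vision, ticket gives the robot as it stands.
- The arm moves only by the shell command python3 -m crank 'ROWS' [FORCE]. ROWS is JSON, a list of rows, each a list of 5 numbers: the gripper command: -1 is shut, 1 is fully open, values between are in proportion, then the shift along the tool's x, y, z in mm, then the turn about the tool's z in rad. In form: [[fingers, dx, dy, dz, roll], ...]. A call has 1 to 12 rows; each row is the pose to reach, as a shift and turn from the pose commanded when the call began, along the tool's axes at that moment; what a row does not reach only later rows make up. A row lasts 1/12 s, in which the tool goes at most 41.7 mm and 7.16 degrees, less where a joint would pass 70% of its speed; a pose out of reach is approached as far as the arm can. A call with a gripper value outside its range is refused whole. The fingers move at their own pace and stop on an object; FORCE is the grip in N (left out, the last holds). Time passes only in rows, so rows that repeat a pose let the fingers close. It gives the time, the measured TCP pose, the force, the opening and the grip force at its end, in the units of the state.
- telemetry.observe(): the state, without advancing time (a new reading comes with each control period).
- vision.read_camera(name): name is "side" or "top"; returns (picture, depth): 420x560x3 uint8, red, green, blue; 420x560 float32, m along the optical axis (not along the pixel's ray), 0 where there is no reading.
- vision.get_calibration(name): a dict with "camera_matrix" (3x3 intrinsics, pixels), "dist" ([k1, k2, p1, p2, k3] as OpenCV has them; the pictures are not rectified), "rvec" (rotation vector, rad) and "tvec" (3), from world to camera coordinates, as OpenCV has them. Camera axes: x right, y down, z forward; pixel columns grow to the right and rows downward; lengths in m; the calibration is good to about 2 mm. A picture is of the moment at which its call begins. get_calibration takes no time and is no camera call.
- ticket.hand_in(): hands the job in; it is judged then, once.
The state is a dict: "time": time; "qpos": joint angles; "qvel": joint speeds; "joint_efforts": joint torques, N m; "tool_pos": TCP position; "tool_rot": TCP orientation; "contact_force": force on the tool from outside, world axes, zero at the start; "torque": the same for the moment, N m; "opening": finger opening in m; "grip_force": force on a finger pad.
Only numpy, scipy, OpenCV 4.12 (cv2) and the standard library are available. Lean on these libraries where they do the work, as an engineer would, in place of code of your own. Each camera call takes 0.05 s, during which the arm holds its last target. There are 200 camera calls.

## Task

Somebody left an empty red mug on the lid of the shielded test box: take it by its rim or handle and set it gently down upright on the round cork coaster, standing wholly on it, and let go. Then lift the box's sprung lid by its black handle and hold it open at 45 degrees so that a colleague across the bench can look at the board inside; finish while still holding it there, because it falls shut when released. Leave everything else on the bench where it is.

Things in the scene. Friction and masses are not known exactly. Their poses are not given: they have to be found in the camera images.
- test_box: aluminium open-topped box fixed to the bench, 200 x 220 mm (x, y), 85 mm high; origin at the centre of its underside on the bench, z up. Its +x side faces away from the robot (turned by its yaw). A lid covers it, hinged along the -x (near) top edge; a circuit board lies inside
- lid (a joint): opening angle of the lid in rad: 0 shut (level), grows as the far edge rises and the lid swings up towards the robot; 45 degrees = 0.785; stop at 1.9. Lid of about 0.4 kg with a closing spring: it needs an upward pull of roughly 2 to 3.5 N at the handle and falls shut when let go
- lid_hinge (a point): point on the hinge axis, mid-length, 85.5 mm above the bench, 100 mm to -x from the box's centre; axes turn with the lid (x from hinge to handle, y along the hinge, z out of the lid's outer face). The blue lid plate is 200 mm (x) by 220 mm (y), 6 mm thick
- lid_handle (a point): centre of the black round handle bar, 10 mm thick and 120 mm long, parallel to the hinge; it stands out 50 mm past the lid's free far edge in the lid's plane, on two 10 mm legs at its ends, leaving a 45 mm clear gap between bar and lid edge. 250 mm from the hinge and 3 mm above it in the lid's frame (about 88 mm above the bench when shut, about 265 mm at 45 degrees); same axes as lid_hinge
- mug: empty red mug, 95 mm high, 84 mm across the rim, wall 4 mm, straight sides (84 mm across at the foot too), a handle loop of 10 mm bar on its +y side standing out 37 mm from the wall; origin at the centre of its underside, z up. It starts standing on the lid, its underside 91.5 mm above the bench; weighs 0.2 to 0.45 kg
- coaster: round cork coaster fixed flat on the bench, 120 mm across, 5 mm thick, origin at the centre of its underside, to the left or right of the test box
- multimeter: yellow handheld multimeter lying face up, 170 x 80 x 36 mm (x, y, z), origin at the centre of its underside; must not be disturbed
- circuit_board: loose green circuit board on stand-offs, 100 x 70 mm, about 22 mm high, origin at the centre of its underside; must not be disturbed
- solder_spool: grey spool standing on end, 56 mm across, 48 mm high, origin at the centre of its underside; must not be disturbed
- debug_probe: small red box with a white patch, 75 x 45 x 18 mm, origin at the centre of its underside; must not be disturbed
- screwdriver: red-handled screwdriver lying on the bench, 200 mm long, handle 26 mm thick, origin at the middle of its length on the bench, x axis towards its tip; must not be disturbed
- phone: black phone lying flat, 145 x 70 x 9 mm, origin at the centre of its underside; must not be disturbed
Mind the look-alikes: they are no part of the job. Of the things like the mug, leave any that is turquoise; of the rest the larger one is meant. Of the things that look like the coaster, the smaller one is meant.

How it is judged:
By the outcome, as a careful person would: the job done as asked, in the order asked, and still so for the second after the job is handed in, while the arm keeps its last pose, push and grip.
It also fails if it takes over 64 s, if anything falls off the work surface, if the arm or the gripper's body presses on something with over 40 N, if the wrist force passes 120 N, or if a joint passes its speed limit or range.

## Working session

There is one attempt and no reset: what is moved stays moved. The work goes in short steps, Python scripts to look and compute and a shell command to move; the robot and the scene stay as the last step left them, time stands still between calls to the robot, and variables do not carry over. Pictures are saved under pics/ and viewed, at most 10 in all, crops included, and the job is handed in when it is done.

```bash
mkdir -p pics; cat > h.py <<'E'
import numpy as np, cv2
from cell import telemetry, vision, ticket
def snap(n,f=None):
    p,d=vision.read_camera(n)
    np.savez(f'{n}.npz',p=p,d=d)
    if f: cv2.imwrite(f'pics/{f}.png',p[:,:,::-1])
    return p,d
def cal(n):
    c=vision.get_calibration(n); R=cv2.Rodrigues(np.array(c['rvec'],float))[0]
    return np.array(c['camera_matrix'],float),np.array(c['dist'],float),R,np.array(c['tvec'],float).ravel()
def ray(n,uv):
    K,D,R,t=cal(n); u=cv2.undistortPoints(np.array(uv,float).reshape(-1,1,2),K,D).reshape(-1,2)
    d=np.c_[u,np.ones(len(u))]@R
    return -R.T@t,d
def plane(n,uv,z):
    c,d=ray(n,uv); return c+d*((z-c[2])/d[:,2])[:,None]
def pts(n,uv,dep):
    c,d=ray(n,uv); return c+d*np.array(dep).reshape(-1,1)
def cloud(n,mask,d):
    v,u=np.nonzero(mask&(d>0)); return pts(n,np.c_[u,v],d[v,u])
E
python3 - <<'E'
from h import *
for n in('top','side'):
    snap(n,n+'0'); print(n,ray(n,[[280,210]]))
s=telemetry.observe();print({k:np.round(v,3) for k,v in s.items()})
E
```

```text
top (array([ 0.49253996, -0.08640877,  1.26375862]), array([[ 0.04444876, -0.02361963, -0.99885823]]))
side (array([-0.11399208,  0.65016586,  1.07606674]), array([[ 0.48817125, -0.52976373, -0.69362577]]))
{'time': np.float64(0.1), 'qpos': array([-1.264,  0.343,  1.525, -0.   ,  1.275, -0.146]), 'qvel': array([ 0.   , -0.003, -0.002,  0.001,  0.001,  0.001]), 'joint_efforts': array([ 2.0000e-03, -4.3200e+01, -2.4469e+01,  7.2000e-02,  5.3000e-02,
       -0.0000e+00]), 'tool_pos': array([ 0.23 , -0.472,  0.404]), 'tool_rot': array([-3.14 , -0.   ,  0.453]), 'contact_force': array([ 0.185, -0.081,  0.079]), 'torque': array([-0.028, -0.009, -0.046]), 'grip_force': np.float64(0.0), 'opening': np.float64(0.092)}
```

View pics/top0.png

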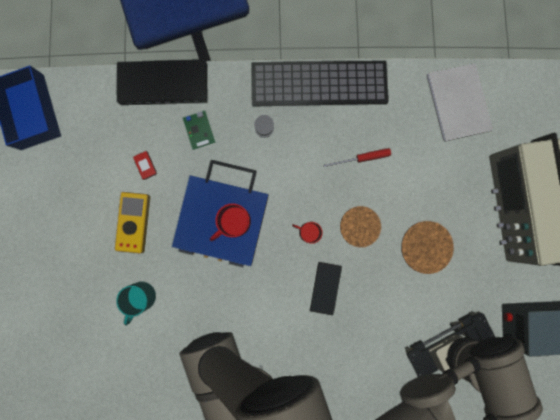

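View pics/side0.png

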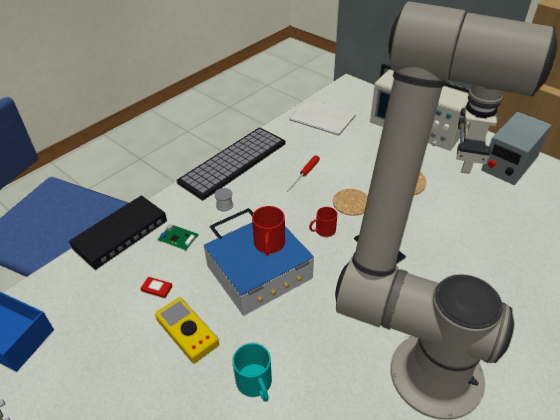

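The top view shows three mugs: a large red one on the lid at (233,221), a small red one at (311,232) and a turquoise one at (136,300). The coasters are the small one at (361,227) and a larger one at (427,247). I choose the large red mug and the small coaster. The lid handle bar is at about (232,167), and the lid is yawed.

```bash
cat > m.py <<'E'
from h import *
S={n:np.load(n+'.npz') for n in('top','side')}
def comp(n,lo,hi,seed,hue2=None):
    hsv=cv2.cvtColor(S[n]['p'],cv2.COLOR_RGB2HSV); m=cv2.inRange(hsv,lo,hi)
    if hue2: m|=cv2.inRange(hsv,hue2[0],hue2[1])
    k,l=cv2.connectedComponents(m); w=l[seed[1]-8:seed[1]+9,seed[0]-8:seed[0]+9]; w=w[w>0]
    return l==np.bincount(w).argmax()
red=dict(lo=(0,120,50),hi=(8,255,255),hue2=((170,120,50),(180,255,255)))
np.set_printoptions(precision=4,suppress=True)
def hull(P): 
    return cv2.minEnclosingCircle(P[:,:2].astype(np.float32))
for nm,st,ss in(('mug',(233,221),(268,230)),('small',(311,232),(326,222))):
    for n,s in(('top',st),('side',ss)):
        M=comp(n,seed=s,**red); P=cloud(n,M,S[n]['d']); z=np.percentile(P[:,2],97)
        q=P[P[:,2]>z-.008]; print(nm,n,M.sum(),'zmin/max',P[:,2].min(),z,'rim',hull(q)) 
        if n=='top':
            c=np.array(hull(q)[0]); r=np.linalg.norm(P[:,:2]-c,axis=1); h=P[r>(.055 if nm=='mug' else .04)]
            print(' handle',len(h),h.mean(0),'dir',np.arctan2(*(h.mean(0)[:2]-c)[::-1]))
for nm,st,ss in(('coasterS',(361,227),(350,202)),('coasterL',(427,247),(415,183))):
    for n,s in(('top',st),('side',ss)):
        M=comp(n,(5,60,60),(25,255,255),s); P=cloud(n,M,S[n]['d']); 
        v,u=np.nonzero(M); Q=plane(n,np.c_[u,v],.005)
        print(nm,n,'z',np.median(P[:,2]),'circ',hull(Q))
M=comp('top',(100,100,40),(130,255,255),(200,200)); P=cloud('top',M,S['top']['d']); print('lid z',np.median(P[:,2]))
c=max(cv2.findContours(M.astype(np.uint8),0,1)[0],key=cv2.contourArea)
v=cv2.convexHull(c).reshape(-1,2); Q=plane('top',v,.091)
r=cv2.minAreaRect(Q[:,:2].astype(np.float32)); print('lid',r)
p,d=S['top']['p'],S['top']['d']
hsv=cv2.cvtColor(p,cv2.COLOR_RGB2HSV); dk=(hsv[:,:,2]<70); w=np.zeros_like(dk); w[155:195,200:265]=1
v,u=np.nonzero(dk&w&~M); Q=plane('top',np.c_[u,v],.088); print('handle bar',cv2.minAreaRect(Q[:,:2].astype(np.float32)),np.median(d[v,u]))
H=cloud('top',dk&w&~M,d);print('handle z',np.percentile(H[:,2],[50,90]))
hsv=cv2.cvtColor(S['side']['p'],cv2.COLOR_RGB2HSV); dk=(hsv[:,:,2]<70); w=np.zeros_like(dk); w[205:240,208:255]=1
H=cloud('side',dk&w,S['side']['d']);H=H[(H[:,2]>.07)];print('side bar z',np.percentile(H[:,2],[50,90]),H.mean(0))
cv2.imwrite('pics/crop.png',cv2.resize(p[130:290,160:400,::-1],None,fx=3,fy=3,interpolation=2))
E
python3 m.py
```

```text
mug top 930 zmin/max 0.08802723374897359 0.18611905660471337 rim ((0.5177909135818481, 0.007320042699575424), 0.041760560125112534)
 handle 25 [0.4783 0.0556 0.1606] dir 2.2565459230357665
mug side 1349 zmin/max 0.09108449079598535 0.1853917717076015 rim ((0.5196894407272339, 0.007964473217725754), 0.043997664004564285)
small top 359 zmin/max -0.00337024456269841 0.06844414134993973 rim ((0.4878447353839874, -0.19289129972457886), 0.03500372916460037)
 handle 1 [ 0.5012 -0.1527  0.0533] dir 1.2499356168292282
small side 572 zmin/max 0.002127590391715062 0.06911626693451471 rim ((0.48711496591567993, -0.18973025679588318), 0.03842790797352791)
coasterS top z 0.003901836145400961 circ ((0.49612534046173096, -0.3466447591781616), 0.059484150260686874)
coasterS side z 0.004586977139882986 circ ((0.4978882968425751, -0.3446843922138214), 0.061454445123672485)
coasterL top z 0.0052748550511729775 circ ((0.43110567331314087, -0.5415838956832886), 0.07733606547117233)
coasterL side z 0.0071230151413124165 circ ((0.3872293531894684, -0.558441162109375), 0.05855809524655342)
lid z 0.08981957467984492
lid ((0.520544171333313, 0.048239223659038544), (0.217315211892128, 0.19902303814888), 75.07360076904297)
handle bar ((0.6413860321044922, 0.017004676163196564), (0.126412495970726, 0.05948055908083916), 75.53692626953125) 1.1788499
handle z [0.0905 0.0936]
side bar z [0.0907 0.0934] [0.6604 0.0243 0.0905]
```

View pics/crop.png

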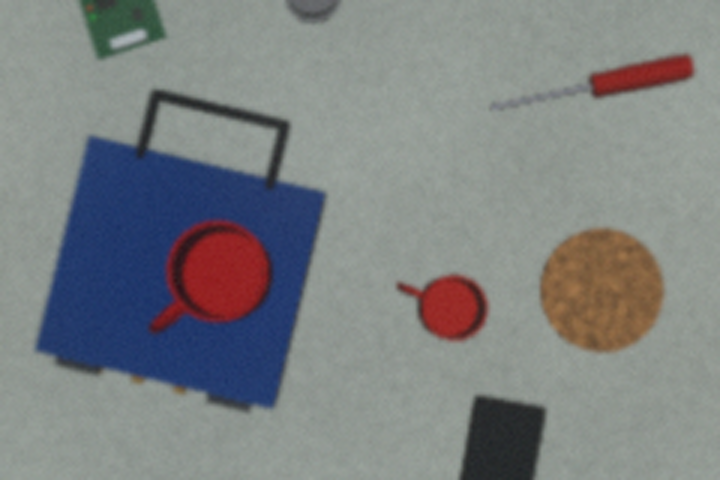

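The crop confirms the large red mug on the lid with its handle at lower left, the handle bar at the far edge, and the small coaster at right. Two-view heights agree with the text: rim about 0.186, bar about 0.09 and lid 0.09.

Plan: pinch the rim at -64°, which keeps the current tool yaw, then place the mug.

```bash
cat > go.py <<'E'
import sys; from h import *
from scipy.spatial.transform import Rotation as Ro
# go.py x y z(grasp point) [yaw]: shift in tool mm, roll
s=telemetry.observe(); R=Ro.from_euler('xyz',s['tool_rot']).as_matrix()
a=[float(v) for v in sys.argv[1:]]
print('t',round(float(s['time']),2),'shift mm',np.round(1000*R.T@(np.array(a[:3])+[0,0,.159]-s['tool_pos'])), 'roll',round(-(a[3]-s['tool_rot'][2]),3) if len(a)>3 else 0,'q',np.round(s['qpos'],2),'F',np.round(s['contact_force'],1))
E
python3 -m crank '[[0.3,60,-35,-20,0],[0.2,100,-56,-30,0],[0,140,-79,-30,0],[-0.13,180,-102,-30,0],[-0.13,220,-124,-30,0],[-0.13,260,-147,-30,0],[-0.13,300,-170,-30,0],[-0.13,340,-192,-30,0],[-0.13,380,-215,-30,0],[-0.13,420,-237,-30,0],[-0.13,450,-254,-30,0],[-0.13,470,-265,-30,0]]' 25
python3 -m crank '[[-0.13,0,0,0,0],[-0.13,0,0,0,0],[-0.13,0,0,0,0]]'
python3 go.py .536 -.0283 .170
```

```text
time: 1.1
tool_pos: [0.5127, -0.0611, 0.4345]
tool_rot: [-3.141, 0.0, 0.453]
contact_force: [-0.0, -1.2, -0.5]
opening: 0.04
grip_force: 0.0
time: 1.35
tool_pos: [0.5118, -0.0632, 0.4342]
tool_rot: [-3.141, 0.001, 0.454]
contact_force: [-1.2, -0.4, -1.1]
opening: 0.0396
grip_force: 0.0
t 1.35 shift mm [ 37. -21. 105.] roll 0 q [-0.27  0.3   1.5  -0.    1.34  0.85] F [-1.2 -0.4 -1.1]
```

```bash
python3 -m crank '[[-0.13,20,-11,20,0],[-0.13,37,-21,40,0],[-0.13,37,-21,40,0],[-0.13,37,-21,40,0]]'
python3 go.py .536 -.0283 .170
python3 -c "
from h import *
p,d=snap('side'); t,_=snap('top')
a=cv2.resize(p[120:310,170:350],None,fx=2.6,fy=2.6); b=cv2.resize(t[130:270,170:310],None,fx=2.1,fy=2.1)
o=np.zeros((494,468+294,3),np.uint8); o[:a.shape[0],:468]=a[:494]; o[:294,468:]=b
cv2.imwrite('pics/c2.png',o[:,:,::-1])"
```

```text
time: 1.68
tool_pos: [0.5356, -0.0291, 0.3938]
tool_rot: [-3.14, 0.003, 0.452]
contact_force: [-0.2, -1.0, 0.0]
opening: 0.0404
grip_force: 0.0
t 1.68 shift mm [ 1. -0. 65.] roll 0 q [-0.2   0.37  1.51 -0.    1.26  0.92] F [-0.2 -1.   0. ]
```

View pics/c2.png

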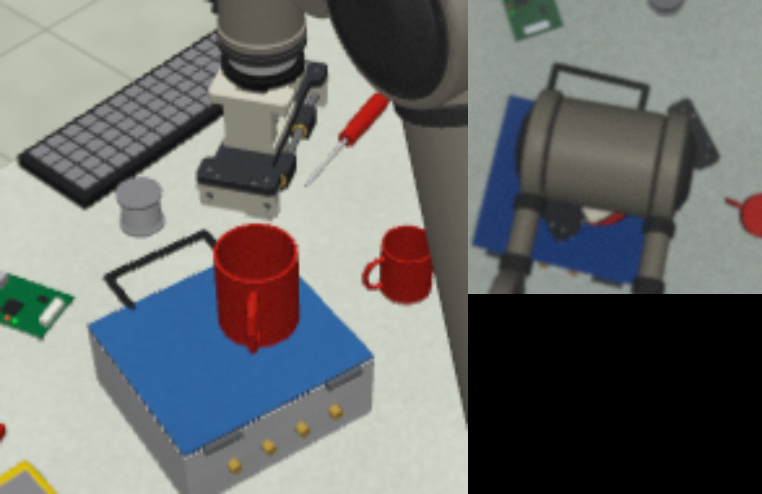

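The side crop shows the gripper hovering over the right/far rim of the mug, whose rim is centred at about (257,255) in the crop. Descending now.

```bash
python3 -m crank '[[-0.13,0,0,12,0],[-0.13,0,0,24,0],[-0.13,0,0,36,0],[-0.13,0,0,45,0],[-0.13,0,0,52,0],[-0.13,0,0,58,0],[-0.13,0,0,63,0],[-0.13,0,0,65,0],[-0.13,0,0,65,0]]'
```

```text
time: 2.53
tool_pos: [0.5361, -0.0282, 0.3294]
tool_rot: [-3.141, 0.0, 0.453]
contact_force: [0.3, -0.6, 1.0]
opening: 0.0401
grip_force: 0.0
```

```bash
python3 -m crank '[[-0.4,0,0,0,0],[-0.6,0,0,0,0],[-0.8,0,0,0,0],[-1,0,0,0,0],[-1,0,0,0,0],[-1,0,0,0,0],[-1,0,0,0,0],[-1,0,0,0,0]]' 30
```

```text
time: 3.2
tool_pos: [0.5361, -0.0281, 0.3298]
tool_rot: [3.142, -0.0, 0.453]
contact_force: [-0.2, 0.3, 1.4]
opening: 0.0058
grip_force: 28.7
```

```bash
python3 -m crank '[[-1,0,0,-6,0],[-1,0,0,-14,0],[-1,0,0,-24,0],[-1,0,0,-36,0],[-1,0,0,-48,0],[-1,0,0,-58,0],[-1,0,0,-60,0],[-1,0,0,-60,0]]'
python3 -c "
from h import *
p,d=snap('side','s3')"
python3 go.py .5145 -.3817 .230
```

```text
time: 3.87
tool_pos: [0.5361, -0.0282, 0.3908]
tool_rot: [3.14, -0.002, 0.453]
contact_force: [-0.0, -0.1, -3.4]
opening: 0.0056
grip_force: 28.7
t 3.92 shift mm [-174.  309.    1.] roll 0 q [-0.2   0.38  1.52 -0.    1.25  0.92] F [-0.1 -0.1 -2.9]
```

View pics/s3.png

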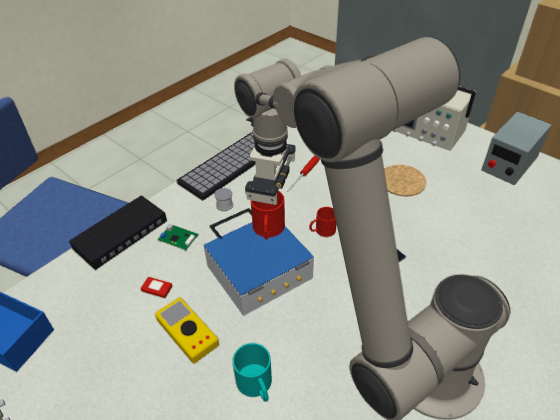

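The mug is lifted and upright in the gripper at (268,213). I'm carrying it to the coaster.

```bash
python3 -m crank '[[-1,-6,10,0,0],[-1,-18,32,0,0],[-1,-34,60,0,0],[-1,-50,89,0,0],[-1,-66,117,0,0],[-1,-82,146,0,0],[-1,-98,174,0,0],[-1,-114,203,0,0],[-1,-130,231,0,0],[-1,-146,260,0,0],[-1,-160,284,0,0],[-1,-168,299,0,0]]'
python3 -m crank '[[-1,-4,7,0,0],[-1,-6,10,0,0],[-1,-6,10,0,0],[-1,-6,10,0,0]]'
python3 go.py .5145 -.3817 .0835
python3 -c "
from h import *
snap('top')
p,d=snap('side'); cv2.imwrite('pics/s4.png',cv2.resize(p[100:260,250:450,::-1],None,fx=3,fy=3))"
```

```text
time: 4.92
tool_pos: [0.5145, -0.3743, 0.3883]
tool_rot: [-3.141, 0.002, 0.45]
contact_force: [0.8, 1.1, -3.6]
opening: 0.0053
grip_force: 28.7
time: 5.25
tool_pos: [0.5149, -0.3813, 0.3894]
tool_rot: [-3.14, 0.0, 0.453]
contact_force: [0.8, 0.2, -2.2]
opening: 0.0056
grip_force: 28.7
t 5.25 shift mm [ -0.   0. 147.] roll 0 q [-0.76  0.57  1.2   0.    1.38  0.36] F [ 0.8  0.2 -2.2]
```

View pics/s4.png

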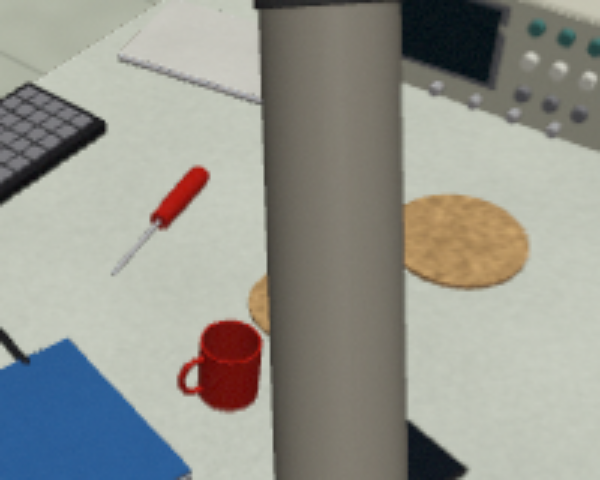

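The arm hides the mug and the small coaster in this view, while the small mug and the screwdriver stay clear. I'll lower with a force check.

```bash
python3 -m crank '[[-1,0,0,10,0],[-1,0,0,25,0],[-1,0,0,42,0],[-1,0,0,60,0],[-1,0,0,78,0],[-1,0,0,94,0],[-1,0,0,108,0],[-1,0,0,120,0],[-1,0,0,130,0],[-1,0,0,136,0],[-1,0,0,139,0],[-1,0,0,140,0]]'
python3 -m crank '[[-1,0,0,1,0],[-1,0,0,2,0],[-1,0,0,3,0],[-1,0,0,4,0],[-1,0,0,4,0]]'
python3 -m crank '[[-1,0,0,1,0],[-1,0,0,1,0],[-1,0,0,1,0]]'
python3 -m crank '[[-1,0,0,0.5,0],[-1,0,0,1,0],[-1,0,0,1,0]]'
```

```text
time: 6.35
tool_pos: [0.5149, -0.3821, 0.2495]
tool_rot: [3.142, 0.0, 0.453]
contact_force: [0.6, -0.3, -2.7]
opening: 0.0058
grip_force: 28.7
time: 6.77
tool_pos: [0.5148, -0.3822, 0.2458]
tool_rot: [3.141, -0.0, 0.453]
contact_force: [-0.9, 1.0, -3.4]
opening: 0.0058
grip_force: 28.7
time: 7.02
tool_pos: [0.5148, -0.3822, 0.2447]
tool_rot: [3.141, 0.0, 0.453]
contact_force: [-0.2, -1.0, -3.9]
opening: 0.0059
grip_force: 28.7
time: 7.27
tool_pos: [0.5148, -0.3824, 0.2442]
tool_rot: [3.141, -0.0, 0.453]
contact_force: [-1.1, -1.1, -0.3]
opening: 0.0055
grip_force: 28.7
```

Contact is starting, since the load dropped from -3.9 to -0.3. One more small step, then release.

```bash
python3 -m crank '[[-1,0,0,0.7,0],[-1,0,0,0.7,0]]'
python3 -m crank '[[-0.9,0,0,0,0],[-0.8,0,0,0,0],[-0.6,0,0,0,0],[-0.4,0,0,0,0],[-0.2,0,0,0,0],[-0.13,0,0,0,0],[-0.13,0,0,0,0],[-0.13,0,0,0,0]]'
python3 -m crank '[[-0.13,0,0,-5,0],[-0.13,0,0,-15,0],[-0.13,0,0,-30,0],[-0.13,0,0,-50,0],[-0.13,0,0,-75,0],[-0.13,0,0,-100,0],[-0.13,0,0,-120,0],[-0.13,0,0,-130,0],[-0.13,0,0,-130,0]]'
python3 go.py .6655 .010 .20 1.309
```

```text
time: 7.43
tool_pos: [0.5148, -0.3824, 0.2442]
tool_rot: [3.14, -0.0, 0.453]
contact_force: [-2.2, -0.4, 4.5]
opening: 0.0059
grip_force: 28.7
time: 8.1
tool_pos: [0.5148, -0.3821, 0.2429]
tool_rot: [-3.142, 0.0, 0.453]
contact_force: [0.2, 1.3, 0.1]
opening: 0.0393
grip_force: 0.0
time: 8.85
tool_pos: [0.515, -0.3823, 0.3766]
tool_rot: [3.136, -0.002, 0.453]
contact_force: [0.3, -0.0, 0.4]
opening: 0.0399
grip_force: 0.0
t 8.85 shift mm [ 307. -287.   17.] roll -0.856 q [-0.76  0.58  1.22 -0.    1.34  0.36] F [ 0.3 -0.   0.4]
```

```bash
python3 -m crank '[[-0.2,15,-14,0,-0.03],[-0.2,40,-37,0,-0.1],[-0.2,67,-63,0,-0.18],[-0.2,94,-88,0,-0.26],[-0.2,121,-113,0,-0.34],[-0.2,148,-138,0,-0.42],[-0.2,175,-164,0,-0.5],[-0.2,202,-189,0,-0.58],[-0.2,229,-214,0,-0.66],[-0.2,256,-239,0,-0.74],[-0.2,280,-262,0,-0.81],[-0.2,297,-278,0,-0.856]]'
python3 -m crank '[[-0.2,0,0,0,0],[-0.2,0,0,0,0],[-0.2,0,0,0,0]]'
python3 go.py .6655 .010 .20 1.309
python3 - <<'E'
from h import *
snap('top','t5');snap('side','s5')
import runpy
E
python3 - <<'E'
import re
src=open('m.py').read().split("for nm,st,ss in(('mug'")[0]
exec(src)
for n,s in(('top',(361,227)),('side',(350,180))):
    M=comp(n,seed=s,**red); P=cloud(n,M,S[n]['d']); z=np.percentile(P[:,2],97)
    q=P[P[:,2]>z-.008]; print(n,M.sum(),P[:,2].min(),z,hull(q))
E
```

```text
time: 9.85
tool_pos: [0.6606, 0.0009, 0.3713]
tool_rot: [-3.139, -0.0, 1.314]
contact_force: [-0.4, 0.5, -0.2]
opening: 0.0372
grip_force: 0.0
time: 10.1
tool_pos: [0.66, -0.0027, 0.3718]
tool_rot: [-3.14, 0.001, 1.308]
contact_force: [-0.7, -0.1, -0.2]
opening: 0.0368
grip_force: 0.0
t 10.1 shift mm [14.  2. 13.] roll -0.001 q [-0.12  0.62  1.16 -0.    1.37  0.14] F [-0.7 -0.1 -0.2]
top 727 -0.0018847843634206551 0.10075633427650771 ((0.4967639744281769, -0.3471044600009918), 0.041973404586315155)
side 709 0.0053547383655143665 0.10087762996046515 ((0.3692958950996399, -0.12293339520692825), 0.3003966808319092)
```

View pics/s5.png

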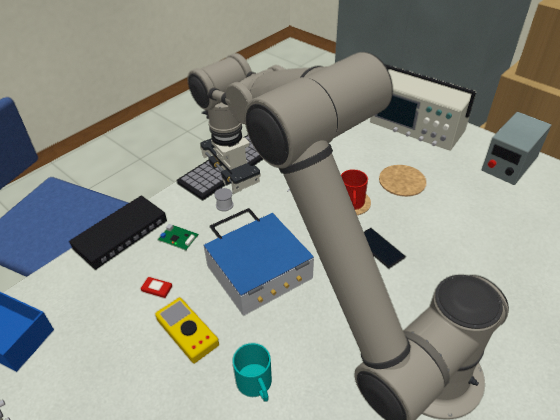

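View pics/t5.png

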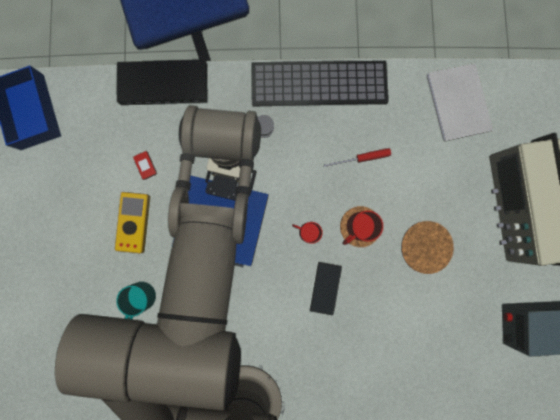

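The mug stands upright on the small coaster at (362,226), centred within about 2 mm. The small mug at (311,232) is untouched. The gripper is over the lid bar, so I descend to it.

```bash
python3 -m crank '[[-0.2,7,1,10,0],[-0.2,14,2,25,0],[-0.2,14,2,45,0],[-0.2,14,2,65,0],[-0.2,14,2,82,0],[-0.2,14,2,96,0],[-0.2,14,2,107,0],[-0.2,14,2,116,0],[-0.2,14,2,122,0],[-0.2,14,2,125,0],[-0.2,14,2,125,0]]'
```

```text
time: 11.12
tool_pos: [0.6658, 0.0107, 0.2476]
tool_rot: [-3.141, 0.0, 1.309]
contact_force: [0.2, -0.1, -0.3]
opening: 0.0368
grip_force: 0.0
```

```bash
python3 -m crank '[[-0.4,0,0,0,0],[-0.55,0,0,0,0],[-0.7,0,0,0,0],[-0.8,0,0,0,0],[-0.9,0,0,0,0],[-1,0,0,0,0],[-1,0,0,0,0],[-1,0,0,0,0]]' 20
python3 go.py .6655 .010 .088 1.309
python3 -c "
import numpy as np
a=np.radians([3,7,11,15,19,23,27,31,35,39,42,45])
c=(.25*np.cos(a)-.003*np.sin(a)-.25)*1000; z=(.25*np.sin(a)+.003*np.cos(a)-.003)*1000
print(np.round(c,1),np.round(z,1))"
```

```text
time: 11.78
tool_pos: [0.6663, 0.0107, 0.2485]
tool_rot: [3.139, -0.0, 1.309]
contact_force: [4.1, -0.3, 0.7]
opening: 0.009
grip_force: 20.0
t 11.78 shift mm [-1. -1.  1.] roll -0.0 q [-0.1   0.74  1.29 -0.    1.11  0.16] F [ 4.1 -0.3  0.7]
[ -0.5  -2.2  -5.2  -9.3 -14.6 -21.  -28.6 -37.3 -46.9 -57.6 -66.2 -75.3] [ 13.1  30.4  47.6  64.6  81.2  97.4 113.2 128.3 142.9 156.7 166.5 175.9]
```

```bash
python3 -m crank '[[-1,0,0,-5,0],[-1,0,-0.5,-13,0],[-1,0,-1.2,-22,0],[-1,0,-2.2,-30,0],[-1,0,-3.5,-39,0],[-1,0,-5,-47.5,0],[-1,0,-7,-56,0],[-1,0,-9.3,-64.5,0],[-1,0,-12,-73,0],[-1,0,-14.6,-81,0],[-1,0,-14.6,-81,0]]' 20
python3 go.py .6655 .010 .088 1.309
```

```text
time: 12.7
tool_pos: [0.6521, 0.0144, 0.3311]
tool_rot: [3.137, -0.0, 1.309]
contact_force: [7.8, -1.4, 0.6]
opening: 0.009
grip_force: 20.0
t 12.7 shift mm [-1. 14. 84.] roll -0.0 q [-0.1   0.63  1.25 -0.    1.26  0.17] F [ 7.8 -1.4  0.6]
```

```bash
python3 -m crank '[[-1,0,-2,-8,0],[-1,0,-5,-16.5,0],[-1,0,-8.5,-24.5,0],[-1,0,-12.5,-32,0],[-1,0,-17,-40,0],[-1,0,-21.5,-48,0],[-1,0,-26,-55.5,0],[-1,0,-31,-62.5,0],[-1,0,-36.5,-70,0],[-1,0,-41.5,-76,0],[-1,0,-46,-81,0],[-1,0,-46,-81,0]]'
python3 - <<'E'
from h import *
s=telemetry.observe(); g=s['tool_pos']-[0,0,.159]
print(s['contact_force'],g)
snap('side','s6');p,d=np.load('side.npz').values()
hsv=cv2.cvtColor(p,cv2.COLOR_RGB2HSV); M=cv2.inRange(hsv,(100,100,40),(130,255,255)); M[:,:190]=0;M[:,350:]=0
k,l,st,_=cv2.connectedComponentsWithStats(M); i=1+st[1:,4].argmax()
m=cv2.erode((l==i).astype(np.uint8),np.ones((5,5)))>0
P=cloud('side',m,d); c=np.median(P,0); P=P[np.linalg.norm(P-c,axis=1)<.2]
for _ in range(3):
    c=P.mean(0); n=np.linalg.svd(P-c,full_matrices=False)[2][2]; n*=np.sign(n[2]); e=(P-c)@n; P=P[abs(e)<.006]
print(st[i],len(P),'n',n,'angle',np.degrees(np.arccos(n[2])),'dir',np.degrees(np.arctan2(n[1],n[0])))
h=g[:2]-[.424,.074]; x=h@[.966,-.259]; print('geom angle',np.degrees(np.arctan2(g[2]-.0855,x)-.012),'r',np.hypot(x,g[2]-.0855))
E
```

```text
time: 13.7
tool_pos: [0.6076, 0.0262, 0.4121]
tool_rot: [3.135, -0.0, 1.309]
contact_force: [8.9, -2.6, 2.4]
opening: 0.0094
grip_force: 20.0
[ 8.86337914 -2.63554782  2.41955598] [0.60762109 0.02624978 0.2530694 ]
[ 207  189  107  107 6494] 5564 n [-0.62032925  0.16282786  0.76725401] angle 39.8920624058834 dir 165.2924365244289
geom angle 40.761079086918706 r 0.25314575809658557
```

View pics/s6.png

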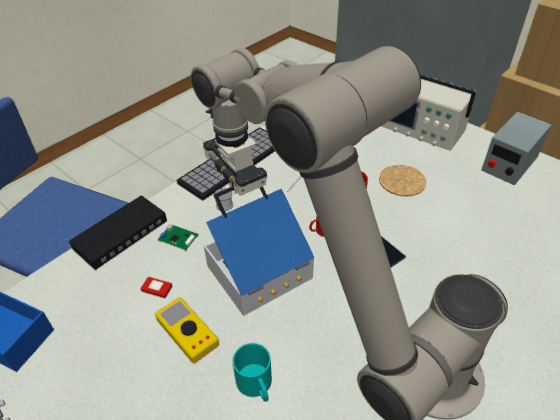

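The side view shows the lid held open at about 40°, with its plate at (258,240). A little more is needed.

```bash
python3 -m crank '[[-1,0,-3.3,-4,0],[-1,0,-6.6,-8,0],[-1,0,-10,-12,0],[-1,0,-13.3,-16,0],[-1,0,-13.3,-16,0],[-1,0,-13.3,-16,0]]'
python3 - <<'E'
from h import *
s=telemetry.observe(); g=s['tool_pos']-[0,0,.159]
print(s['contact_force'],g)
p,d=snap('side')
hsv=cv2.cvtColor(p,cv2.COLOR_RGB2HSV); M=cv2.inRange(hsv,(100,100,40),(130,255,255)); M[:,:190]=0;M[:,350:]=0
k,l,st,_=cv2.connectedComponentsWithStats(M); i=1+st[1:,4].argmax()
m=cv2.erode((l==i).astype(np.uint8),np.ones((5,5)))>0
P=cloud('side',m,d)
for _ in range(3):
    c=P.mean(0); n=np.linalg.svd(P-c,full_matrices=False)[2][2]; n*=np.sign(n[2]); e=(P-c)@n; P=P[abs(e)<.006]
print(len(P),'angle',np.degrees(np.arccos(n[2])))
h=g[:2]-[.424,.074]; x=h@[.966,-.259]; print('geom angle',np.degrees(np.arctan2(g[2]-.0855,x)-.012))
E
```

```text
time: 14.25
tool_pos: [0.595, 0.0296, 0.4269]
tool_rot: [3.137, -0.0, 1.309]
contact_force: [6.9, -1.5, 3.6]
opening: 0.0097
grip_force: 20.0
[ 6.93625226 -1.5246139   3.56974079] [0.59500971 0.02960099 0.26789308]
5624 angle 44.35609950318172
geom angle 45.22159895224537
```

```bash
python3 -m crank '[[-1,0,-0.4,-0.5,0],[-1,0,-0.4,-0.5,0],[-1,0,-0.4,-0.5,0],[-1,0,-0.4,-0.5,0],[-1,0,-0.4,-0.5,0],[-1,0,-0.4,-0.5,0]]' && python3 -c "
from cell import ticket; print(ticket.hand_in())"
```

```text
time: 14.8
tool_pos: [0.5948, 0.0296, 0.4271]
tool_rot: [3.137, -0.0, 1.308]
contact_force: [6.3, -2.4, 4.3]
opening: 0.0094
grip_force: 20.0
the job is handed in; nothing more can be done
None
```

The job is handed in at 14.8 s: the large red mug stands upright on the small coaster, and the arm is holding the lid open at about 45° (44.4° by camera and 45.2° by arm position, before a final 0.6 mm nudge).

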